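# Load the gravity feeder and hold its gate plunger open

### The arm

A 7-joint arm with a two-finger parallel gripper is mounted at the origin on the work surface. World frame = base frame: x ahead of the robot, y to its left, z up, the work surface at z = 0. Lengths are in m, angles in rad, forces in N, time in s.
With the tool pointing down it reaches from about 0.4 to 0.85 m from the base axis. Payload 6.9 kg.
Tool frame: the origin (TCP) lies midway between the tips of the shut fingers; the grasp point (between the pads) lies behind it (ctrl.pinch_z is the z of the grasp point in the tool frame, in m); z points along the fingers, y is the direction in which the jaws open and shut (so a half turn about z gives the same grasp; the last joint's range is limited). The gripper opens to 85 mm and grips with 20 to 120 N. Pads are 22 mm wide; open, the fingers measure 114 mm over their backs; the gripper's body (76 mm by 85 mm) begins 54 mm behind the grasp point. The pads swing forward as they close: fully open they stand 13 mm farther back than shut.
Start: joints at [1.214, 0.507, -0.238, 1.5, 0.126, 1.149, -0.155], TCP at [0.278, -0.56, 0.231] pointing down, gripper open.
Joint ranges: [-3.08, 3.08], [-0.24, 2.05], [-1.43, 1.35], [0, 2.5], [-1.52, 4.66], [0.17, 1.96], [-2.89, 2.89]. Speed limits (rad/s): [2.39, 2.39, 3.14, 3.14, 3.14, 3.14, 3.14].

### API

Orientations are given as a unit quaternion [w, x, y, z].
In Python, from station import ctrl, get_state, vision, ticket, models gives the robot as it stands. Calls block until the motion is done:
- ctrl.movep(position, orientation): joint-space move of the TCP to a pose.
- ctrl.movel(position, frame=None, max_speed=0.15): straight line of the TCP; frame=None keeps the orientation; max_speed is the mean speed in m/s.
- ctrl.set_joints(angles): joint-space move.
- ctrl.ungrasp() and ctrl.close_gripper(force=None): open the fingers fully, or close them until they stop; force is the grip in N (None keeps the last).
- ctrl.pause(seconds).
- ctrl.ik(position, orientation): joint angles nearest the present ones, or None.
- get_state(): the state.
- vision.grab_frame(name): name is "scene" or "top"; returns (picture, depth): 420x560x3 uint8, blue, green, red; 420x560 float32, m along the optical axis (not along the pixel's ray), 0 where there is no reading.
- vision.camera_info(name): a dict with "mtx" (3x3 intrinsics, pixels), "R" (3x3) and "t" (3): a world point X has camera coordinates R X + t. Camera axes: x right, y down, z forward; pixel columns grow to the right and rows downward; lengths in m; the calibration is good to about 2 mm. A picture is of the moment at which its call begins. camera_info takes no time and is no camera call.
A pose or a line that the arm cannot do raises ctrl.Unreachable and nothing moves.
- ticket.close_job(): hands the job in, once; it reports no verdict.
Trained networks look in the newest picture that a camera, given by its name, has taken for a name from the list of things; names that differ only in an ending like _2 or _b are one class to them, and where a whole thing is asked for, a point or a joint stands for the part that bears it (a point fixed in the world has none). Each returns a list of dicts, best first, with "p" (0 to 1); they miss things now and then, are a little off and sometimes report something else, mostly with a low value. They report only what shows in the picture. A call takes as long as a camera call. They do not tell look-alikes from the thing itself.
- models.recognise(camera, target): "point" ([column, row] in pixels, amid what is visible of it).
- models.masks_of(camera, target): "mask" (420x560 bool, what is visible of it) and "point" ([column, row] in pixels, amid what is visible of it).
The state is a dict: "time": time; "qpos": joint angles; "qd": joint speeds; "tau": joint torques, N m; "tcp_pos": TCP position; "eef_rot": TCP orientation; "contact_force": force on the tool from outside, world axes, zero at the start; "wrist_torque": the same for the moment, N m; "width": finger opening in m.
Only numpy, scipy, OpenCV 4.12 (cv2) and the standard library are available. Lean on these libraries where they do the work, as an engineer would, in place of code of your own. Each camera call takes 0.05 s, during which the arm holds its last target.

### The job

Using the scoop, take at least three of the four black ball knobs out of the grey bin and tip them into the trough of the gravity feeder while its gate plunger is still down, without touching the ball knobs with the gripper or spilling any on the bench, then stand the scoop upright on the bench. Then pull the feeder's sprung gate plunger fully up by its knob and hold it there so that at least three ball knobs roll out under it and lie in the catch tray: finish while still holding the plunger up. Leave the other things on the bench where they are.

Things in the scene. Friction and masses are not known exactly. Their poses are not given: they have to be found in the camera images.
- scoop: Hand scoop, 180 g: steel bowl 88 long (x) x 88 wide (y), flat floor 2 thick, open at the front (-x); side walls 3 thick, 30 high, sloping down to the floor over the front 48; back wall 38 high at x = +41 to +44. Origin: centre of the underside of the floor, z up. It starts standing on the bench between bin and feeder, lip roughly towards the robot.
- scoop_lip (a point): Middle of the scoop's lip: the front edge of its floor, underside (scoop x = -44, z = 0). Axes as the scoop's.
- scoop_grip (a point): Grip point on the scoop's upright wooden handle, which stands just behind the back wall: 24 (x) x 16 (y), from z = 7 to z = 135. This point is on its centre line at scoop x = +56, y = 0, z = 105; grip across the 16 (y). Axes as the scoop's.
- bin: Grey open bin fixed to the bench, left or right of the scoop; ball knobs in its near (-x) half. Floor 4 above the bench, flat from x = -105 to +105, 98 wide inside (y +/-49). Side and far walls 54 high, 4 thick. The near wall starts at x = -105 and leans out 30 degrees from vertical to its rim at x = -135, 52 high. Origin: centre of the underside; x to the far wall.
- ball1: Black plastic ball knob, 24 diameter, 12 g, polished and slippery, with a small brass insert; origin at its centre. Rolls on slopes over about 2 degrees.
- ball2: Black plastic ball knob, 24 diameter, 12 g, polished and slippery, with a small brass insert; origin at its centre. Rolls on slopes over about 2 degrees.
- ball3: Black plastic ball knob, 24 diameter, 12 g, polished and slippery, with a small brass insert; origin at its centre. Rolls on slopes over about 2 degrees.
- ball4: Black plastic ball knob, 24 diameter, 12 g, polished and slippery, with a small brass insert; origin at its centre. Rolls on slopes over about 2 degrees.
- feeder: Plywood and aluminium gravity feeder fixed to the bench, on the other side of the scoop from the bin, 300 long (x) x 110 wide. An open trough slopes down along +x at 22 degrees: channel 34 wide, flared above. A plywood bridge (x = +15 to +45, 116 wide, top 134 high) spans it and carries the gate plunger; the trough empties into a white catch tray at the +x end. Origin: centre of the underside.
- mouth (a point): Middle of the trough's open mouth, at rim height (feeder x = -80, y = 0, z = 160). The mouth spans feeder x = -140 to +10 and is 95 wide at the rims, which slope with the trough, about 50 above its floor (floor height 137 at x = -140, 112 at x = -80). The end wall at x = -145 is up to 195 high. Axes as the feeder's.
- trough (a point): Point on the floor of the trough's channel, 60 uphill of the gate pin's centre (feeder x = -26, y = 0, z = 90); axes as the feeder's. Ball knobs queueing behind the closed gate have their centres within 65 of it; past the gate they do not.
- tray (a point): Centre of the catch tray's inner floor (feeder x = +97, 10 above the bench); axes as the feeder's. The tray is 102 x 98 inside, walls 46 high, the far backstop 89.
- knob (a point): Centre of the plunger's black round knob, 30 diameter, 20 high, axis vertical, at feeder x = +30, y = 0; 162 above the bench when down. Under it 6 of thin stem show, then a 26 diameter barrel 12 high on the bridge, whose top is 134 above the bench. Take it from above, fingers on its +y and -y sides; no part of the feeder is higher nearby.
- plunger (a joint): Height of the sprung gate plunger, m: 0 = down, its 20 diameter pin in its seat hole in the channel floor and blocking the ball knobs; 0.055 = fully up against its stop, pin clear of the channel. The spring needs about 3 N at the start and 7 N at the top, and pulls it down when let go.
- pen_cup: Bystander, mm: terracotta pen cup, 78 wide, 90 tall, with pencils to 170; origin under its centre. Not to be moved.
- cream_cup: Bystander, mm: cream pen cup, 72 wide, 80 tall, with pencils to 170; origin under its centre. Not to be moved.
- tape_roll: Bystander, mm: roll of clear tape lying flat, 68 across, 18 high; origin under its centre. Not to be moved.
- wood_sample: Bystander, mm: wooden sample block 60 x 40 x 30; origin under its centre. Not to be moved.
- meter: Bystander, mm: black hand meter 130 x 70 x 40 lying flat; origin under its centre. Not to be moved.
- screw_jar: Bystander, mm: glass jar with steel cap, 56 across, 70 tall; origin under its centre. Not to be moved.
- driver: Bystander, mm: screwdriver lying on the bench; origin under its centre. Not to be moved.
Mind the look-alikes: they are no part of the job. Leave any blue or pink look-alike of the scoop alone.

How it is judged:
On the way, in this order (a step that is already met when the one before it is completed fails the run):
1. at least three ball knobs lie in the feeder's trough above the gate, the plunger down ((distance between each of ball1, ball2, ball3 and trough below 0.065 m or distance between each of ball1, ball2, ball4 and trough below 0.065 m or distance between each of ball1, ball3, ball4 and trough below 0.065 m or distance between each of ball2, ball3, ball4 and trough below 0.065 m) and value of joint plunger below 0.004 m), for 0.2 s.
2. the plunger is pulled fully up by the fingers, the scoop standing on the bench (value of joint plunger above 0.05 m and contact force between the fingers and plunger above 2 N and height (world z) of scoop below 0.008 m and angle between scoop's own z axis and vertical below 0.12 rad and linear speed of scoop below 0.02 m/s and horizontal distance between scoop and bin above 0.085 m and contact force between the fingers and scoop below 0.1 N), for 0.2 s.
At the end, for the whole second after the job is handed in: The fingers hold the plunger at least 50 mm up of its 55 mm (more than 2 N between fingers and plunger), at least three ball knobs lie inside the catch tray, and the scoop stands released, still and upright (within 7 degrees) on the bench, outside the bin (all of step 2 and (distance between each of ball1, ball2, ball3 and tray below 0.062 m or distance between each of ball1, ball2, ball4 and tray below 0.062 m or distance between each of ball1, ball3, ball4 and tray below 0.062 m or distance between each of ball2, ball3, ball4 and tray below 0.062 m)); the arm keeps its last pose, push and grip.
It fails at once if a ball knob is touched by the gripper's fingers (contact force between the fingers and ball1 above 0.5 N or contact force between the fingers and ball2 above 0.5 N or contact force between the fingers and ball3 above 0.5 N or contact force between the fingers and ball4 above 0.5 N).
It fails at once if a ball knob is spilled on the bench (height (world z) of any of ball1, ball2, ball3, ball4 below 0.0135 m).
It fails at once if a bystander is moved more than 30 mm (distance of any of pen_cup, cream_cup, tape_roll, wood_sample, meter, screw_jar, driver from where it was at the start of the episode above 0.03 m).
It also fails if it takes over 72 s, if anything falls off the work surface, if the arm or the gripper's body presses on something with over 40 N, if the wrist force passes 120 N, or if a joint passes its speed limit or range.

## Working session

There is one attempt and no reset: what is moved stays moved. The work goes in short steps, each a Python script; the robot and the scene stay as the last script left them, time stands still between calls to the robot, and variables do not carry over. Pictures are saved under pics/ and viewed, and the job is handed in when it is done.

```bash
ls; mkdir -p pics
cat > h.py <<'E'
import numpy as np, cv2
from station import ctrl, get_state, vision, ticket, models
E
python3 - <<'E'
from h import *
for n in("scene","top"):
    im,d=vision.grab_frame(n); cv2.imwrite(f"pics/{n}0.png",im); np.save(f"pics/{n}0.npy",d)
    c=vision.camera_info(n); print(n,c, d.min(),d.max())
print(ctrl.pinch_z, get_state())
E
```

```text
pics
scene {'mtx': array([[399.10361538,   0.        , 281.13933615],
       [  0.        , 399.10361538, 209.74653064],
       [  0.        ,   0.        ,   1.        ]]), 'R': array([[-0.41594541,  0.90916772,  0.02008645],
       [ 0.61485853,  0.29743542, -0.73039794],
       [-0.67002866, -0.29145535, -0.68272643]]), 't': array([ 0.2000813 , -0.21359073,  1.46888155])} 0.0 3.483881
top {'mtx': array([[393.5911419 ,   0.        , 279.05835488],
       [  0.        , 393.5911419 , 211.76052882],
       [  0.        ,   0.        ,   1.        ]]), 'R': array([[-0.00654071, -0.99991988,  0.01083751],
       [-0.99190707,  0.00511331, -0.12686298],
       [ 0.1267974 , -0.01157958, -0.99186105]]), 't': array([-0.01147757,  0.52594618,  1.35814099])} 0.0 2.2936928
-0.0187 {'time': 0.1, 'qpos': array([ 1.21451561,  0.50824654, -0.23751866,  1.50102004,  0.12571655,
        1.14893776, -0.15481795]), 'qd': array([ 8.46078942e-04, -4.67200465e-04,  2.17915370e-03, -7.30758623e-04,
       -7.37433961e-04, -3.54874130e-05,  1.27250458e-03]), 'tau': array([-4.89054844e-03, -6.21835756e+01, -2.19454251e+00, -2.50205362e+01,
        1.25816776e-02,  7.80047063e-03,  6.33746197e-06]), 'tcp_pos': array([ 0.27818262, -0.55916836,  0.23052509]), 'eef_rot': array([-7.82765502e-04,  9.73464095e-01,  2.28838365e-01, -2.12532501e-04]), 'contact_force': array([ 0.27229829, -0.48985487,  0.40214251]), 'wrist_torque': array([ 0.00608074,  0.02511771, -0.04251045]), 'width': 0.08547104893791824}
```

View pics/scene0.png

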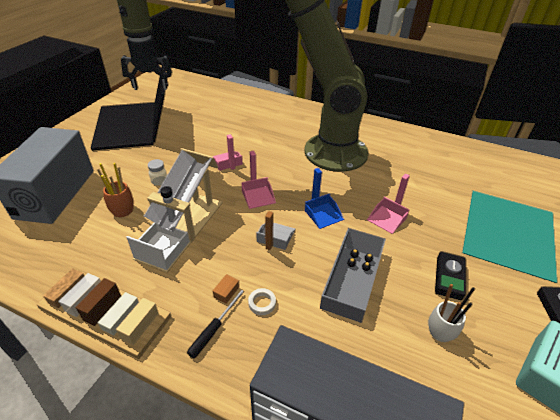

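View pics/top0.png

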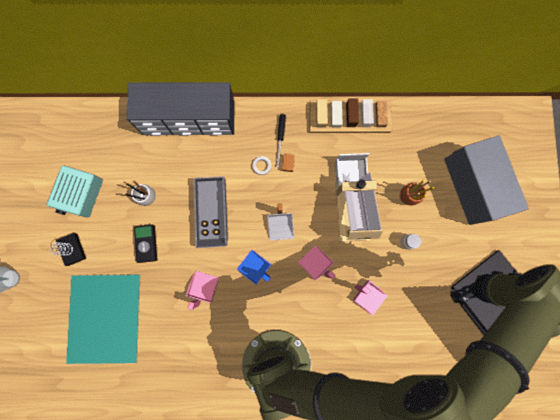

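Top view: steel scoop at about (280,225), bin (210,212) with four balls near (210,228), feeder (358,197) with its tray at the far end. Next I'll get positions.

```bash
cat >> h.py <<'E'
def cloud(n,d):
    c=vision.camera_info(n);K=c["mtx"];v,u=np.mgrid[0:d.shape[0],0:d.shape[1]]
    P=np.stack([(u-K[0,2])/K[0,0]*d,(v-K[1,2])/K[1,1]*d,d],-1)
    return (P-c["t"])@c["R"]
def proj(n,X):
    c=vision.camera_info(n);x=np.asarray(X)@c["R"].T+c["t"];x=x@c["mtx"].T;return x[...,:2]/x[...,2:]
E
python3 - <<'E'
from h import *
for n in("scene","top"):
    im,d=vision.grab_frame(n); W=cloud(n,d)
    for t in ("scoop","scoop_grip","bin","feeder","knob","ball1","pen_cup","screw_jar","meter"):
        for r in models.masks_of(n,t)[:6]:
            m=r["mask"]&(d>0); Q=W[m]
            if len(Q)==0: continue
            lo,hi=np.percentile(Q,[2,98],axis=0)
            print(n,t,round(r["p"],2),np.round(r["point"]),m.sum(),"med",np.median(Q,0).round(3),lo.round(3),hi.round(3), im[m].mean(0).round())
im=cv2.imread("pics/top0.png");cv2.imwrite("pics/topc.png",cv2.resize(im[130:260,180:400],None,fx=3.5,fy=3.5,interpolation=cv2.INTER_CUBIC))
im=cv2.imread("pics/scene0.png");cv2.imwrite("pics/scenec.png",cv2.resize(im[130:330,110:400],None,fx=2.7,fy=2.7,interpolation=cv2.INTER_CUBIC))
E
```

```text
scene scoop 0.89 [269. 232.] 843 med [ 0.516 -0.009  0.021] [ 0.433 -0.06  -0.   ] [0.543 0.027 0.135] [ 95. 105. 117.]
scene scoop 0.89 [227. 161.] 451 med [ 0.263 -0.291  0.027] [ 0.185 -0.369  0.   ] [ 0.282 -0.273  0.134] [ 97.  80. 144.]
scene scoop 0.78 [320. 205.] 1115 med [0.315 0.061 0.009] [ 0.28   0.022 -0.001] [0.383 0.124 0.133] [126.  59.  26.]
scene scoop 0.74 [392. 208.] 1162 med [0.239 0.264 0.005] [ 0.14   0.211 -0.001] [0.312 0.304 0.133] [111.  95. 166.]
scene scoop 0.68 [254. 191.] 927 med [ 0.329 -0.156  0.006] [ 0.293 -0.194 -0.   ] [ 0.394 -0.093  0.134] [ 86.  72. 135.]
scene scoop_grip 0.97 [227. 160.] 538 med [ 0.262 -0.293  0.027] [ 0.182 -0.371 -0.   ] [ 0.283 -0.271  0.136] [ 97.  84. 147.]
scene scoop_grip 0.91 [392. 212.] 1093 med [0.239 0.265 0.006] [ 0.212  0.212 -0.001] [0.31  0.303 0.133] [112.  93. 164.]
scene scoop_grip 0.82 [323. 209.] 1082 med [0.314 0.06  0.009] [ 0.279  0.021 -0.001] [0.381 0.123 0.133] [126.  60.  26.]
scene scoop_grip 0.59 [272. 233.] 873 med [ 0.516 -0.009  0.02 ] [ 0.431 -0.061 -0.   ] [0.543 0.027 0.135] [ 96. 107. 119.]
[... 3091 characters left out ...]
0.83 [356. 201.] 3245 med [ 0.56  -0.276  0.102] [ 0.428 -0.329  0.003] [ 0.72  -0.224  0.182] [149. 161. 174.]
top knob 0.56 [361. 184.] 86 med [ 0.6   -0.28   0.171] [ 0.586 -0.306  0.119] [ 0.618 -0.266  0.177] [69. 76. 85.]
top ball1 0.63 [210. 209.] 2181 med [0.537 0.23  0.007] [ 0.409  0.17  -0.002] [0.648 0.28  0.057] [120. 116. 121.]
top pen_cup 0.68 [411. 193.] 443 med [ 0.587 -0.48   0.074] [ 0.55  -0.52   0.005] [ 0.62  -0.447  0.151] [ 37.  67. 108.]
top screw_jar 0.79 [411. 242.] 278 med [ 0.418 -0.466  0.068] [ 0.395 -0.497  0.003] [ 0.444 -0.449  0.075] [163. 165. 174.]
top meter 0.88 [144. 243.] 792 med [0.418 0.452 0.032] [0.356 0.419 0.013] [0.481 0.491 0.043] [65. 73. 65.]
```

View pics/topc.png

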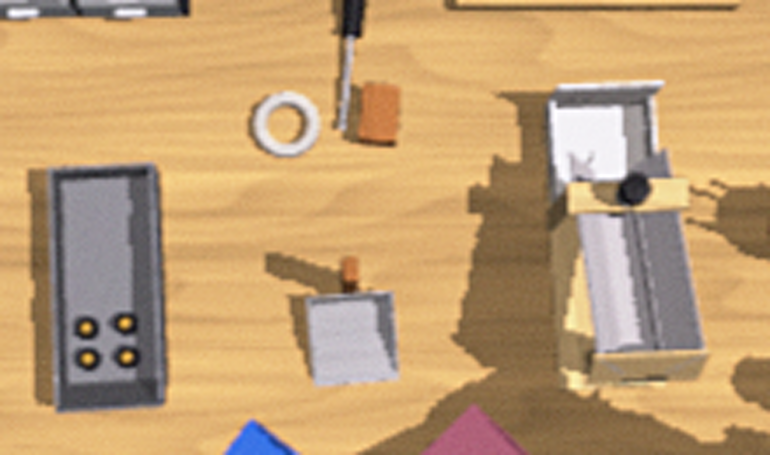

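View pics/scenec.png

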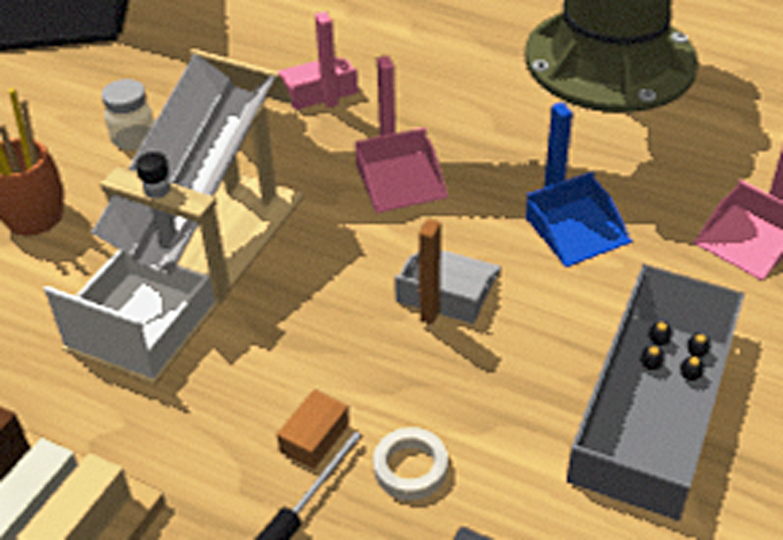

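```bash
cat > fit.py <<'E'
from h import *
def rect(P,name):
    r=cv2.minAreaRect((P[:,:2]*1000).astype(np.float32)); print(name,len(P),np.round(r[0],1),np.round(r[1],1),round(r[2],2)); return r
for n in("scene","top"):
    d=np.load(f"pics/{n}0.npy"); im=cv2.imread(f"pics/{n}0.png"); W=cloud(n,d); ok=d>0
    x,y,z=W[...,0],W[...,1],W[...,2]
    def box(a,b,c,e,f,g): return ok&(x>a)&(x<b)&(y>c)&(y<e)&(z>f)&(z<g)
    rect(W[box(.35,.72,.12,.34,.046,.07)],n+" bin rim")
    hd=W[box(.4,.6,-.09,.06,.05,.15)]; print("handle",hd.mean(0).round(4)); rect(hd,"handle"); rect(W[box(.4,.6,-.09,.06,.125,.15)],"handletop")
    rect(W[box(.4,.56,-.09,.06,.006,.15)],"scoop>6"); rect(W[box(.4,.52,-.09,.06,.004,.05)],"bowl")
    rect(W[box(.35,.8,-.36,-.18,.01,.2)],"feeder")
    rect(W[box(.55,.65,-.36,-.2,.128,.14)],"bridge")
    k=W[box(.55,.65,-.36,-.2,.168,.19)]; rect(k,"knobtop"); print(k.mean(0).round(4))
    rect(W[box(.6,.8,-.36,-.2,.04,.1)],"tray")
    # balls
    m=(im.max(2)<75)&box(.38,.66,.17,.29,.008,.035); k,l,s,cc=cv2.connectedComponentsWithStats(m.astype(np.uint8))
    for i in range(1,k):
        if s[i,4]>8: Q=W[l==i]; print("ball",cc[i].round(1),s[i,4],Q.mean(0).round(4), Q.max(0).round(3),Q.min(0).round(3))
E
python3 fit.py
```

```text
scene bin rim 538 [526.  227.9] [251.6 106. ] 2.86
handle [ 0.5362 -0.0111  0.1011]
handle 222 [531.6 -13.6] [25.3 16.7] 3.31
handletop 57 [531.  -13.6] [15.6 24.4] 89.33
scoop>6 576 [490.2 -17.7] [108.5  89.1] 4.18
bowl 302 [461.1 -15.6] [117.6 134.8] 0.03
feeder 4891 [ 536.9 -271.9] [146.5 383. ] 83.9
bridge 371 [ 583.9 -277.3] [ 64.1 114.7] 2.25
knobtop 74 [ 599.2 -276.8] [29.3 25.5] 35.19
[ 0.6003 -0.2762  0.1719]
tray 1102 [ 662.4 -274.6] [124.6 113. ] 0.28
ball [340.7 257.3] 129 [0.4897 0.1807 0.0211] [0.627 0.195 0.035] [0.417 0.174 0.008]
ball [354.5 253.6] 47 [0.4631 0.2104 0.0201] [0.471 0.219 0.029] [0.434 0.199 0.008]
ball [368.6 258.2] 44 [0.4632 0.2495 0.0211] [0.469 0.259 0.027] [0.451 0.239 0.013]
ball [351.5 262.9] 46 [0.4987 0.2129 0.0211] [0.505 0.223 0.028] [0.487 0.202 0.011]
ball [366.  266.7] 50 [0.4937 0.2512 0.02  ] [0.499 0.261 0.028] [0.484 0.24  0.01 ]
ball [341.6 310.2] 290 [0.6489 0.2344 0.0217] [0.653 0.285 0.035] [0.645 0.182 0.008]
top bin rim 326 [527.5 225.9] [247.9 107.4] 2.91
handle [ 0.5283 -0.0168  0.124 ]
handle 49 [530.6 -17.1] [23.7 14.4] 0.6
[... 155 characters left out ...]
 -265. ] [156.2 436.1] 88.35
bridge 288 [ 582.7 -279.5] [114.6  65. ] 89.83
knobtop 62 [ 600.3 -280.5] [26.9 27.1] 0.12
[ 0.5998 -0.28    0.1722]
tray 274 [ 662.7 -275.8] [106.9 122.7] 89.13
ball [208.3 179.5] 35 [0.6459 0.2392 0.0212] [0.649 0.281 0.035] [0.641 0.194 0.009]
ball [204.8 223.4] 20 [0.4873 0.2489 0.0225] [0.497 0.261 0.033] [0.478 0.24  0.008]
ball [217.1 222.8] 16 [0.4889 0.2052 0.0224] [0.5   0.216 0.029] [0.481 0.198 0.016]
ball [217.  231.4] 21 [0.4585 0.2053 0.0227] [0.468 0.218 0.028] [0.449 0.198 0.008]
ball [205.6 232.4] 16 [0.455  0.2449 0.0244] [0.464 0.255 0.029] [0.446 0.237 0.02 ]
ball [222.1 240.1] 15 [0.4275 0.187  0.022 ] [0.432 0.196 0.033] [0.42  0.18  0.012]
```

```bash
cat >> h.py <<'E'
from scipy.spatial.transform import Rotation as Rn
PZ=ctrl.pinch_z
D=Rn.from_matrix(np.diag([1.,-1,-1]))
def q_of(R): q=R.as_quat(); return np.array([q[3],q[0],q[1],q[2]])
def Rof(q): return Rn.from_quat([q[1],q[2],q[3],q[0]])
def tool_for_scoop(lip,yaw,a,p0,rel=None):
    """scoop lip world pos, yaw, lip-up angle a (rad) -> tcp pos, R"""
    Rs=Rn.from_euler('ZY',[yaw,a]); o=np.asarray(lip)-Rs.apply([-.044,0,0])
    if rel is None:
        Rt=Rs*Rn.from_euler('Y',-p0)*D
        return o+Rs.apply([.056,0,.105])-Rt.apply([0,0,PZ]),Rt
    return o+Rs.apply(rel[0]),Rs*rel[1]
E
python3 - <<'E'
from h import *
by=.05
ax=np.array([np.cos(by),np.sin(by),0]); ay=np.array([-ax[1],ax[0],0]); bo=np.array([.540,.2275,0])
def B(x,z): return bo+ax*x+np.array([0,0,z])
def F(x,z): return np.array([.570+x,-.278,z])
tests={"pick":((.431,-.015,0),0.03,0),"pick_up":((.431,-.015,.15),0.03,0)}
for n,x,z,a in(("binhigh",-25,150,0),("binlow",-25,5,0),("near",-104,5,0),("til10",-112,20,10),("tilt25",-125,42,25),("lift",-125,220,25)):
    tests[n]=(B(x/1e3,z/1e3),by,np.radians(a))
for n,x,z,a in(("fapp",-88,260,25),("flev",-88,190,0),("p20",-88,190,-20),("p40",-88,190,-40),("p55",-88,195,-55)):
    tests[n]=(F(x/1e3,z/1e3),0,np.radians(a))
for p in (-10,0,10,20,30,40):
    print(p,{n:(ctrl.ik(*(lambda t:(t[0],q_of(t[1])))(tool_for_scoop(*t,np.radians(p)))) is not None) for n,t in tests.items()})
for z in(.143,.2): 
    print(ctrl.ik([.6,-.278,z],q_of(D)))
# feeder fit
for n in("scene","top"):
    d=np.load(f"pics/{n}0.npy"); W=cloud(n,d); ok=d>0
    x,y,z=W[...,0],W[...,1],W[...,2]
    print(n)
    for x0 in np.arange(.43,.58,.02):
        m=ok&(abs(x-x0)<.01)&(y<-.2)&(y>-.35); rim=.160-np.tan(np.radians(22))*(x-.57+.08)
        r=m&(z>rim-.012); Q=W[m&(z>.05)]; 
        c=Q[Q[:,2]<np.percentile(Q[:,2],1)+.004] if len(Q) else Q
        print(x0.round(2),"rim y",W[r][:,1].min().round(4),W[r][:,1].max().round(4),z[r].max().round(3))
    for x0 in np.arange(.63,.71,.02):
        m=ok&(abs(x-x0)<.01)&(y<-.2)&(y>-.35)&(z>.035); print("tray",x0.round(2),y[m].min().round(4),y[m].max().round(4))
    for y0 in np.arange(-.32,-.22,.02):
        m=ok&(abs(y-y0)<.01)&(x>.38)&(x<.8)&(z>.04);print("x ext",y0.round(2),x[m].min().round(4),x[m].max().round(4))
    for x0 in np.arange(.41,.65,.04):
        m=ok&(abs(x-x0)<.01)&(y>.15)&(y<.3)&(z>.03);print("bin",x0.round(2),y[m].min().round(4),y[m].max().round(4))
E
```

```text
-10 {'pick': True, 'pick_up': True, 'binhigh': True, 'binlow': True, 'near': True, 'til10': True, 'tilt25': True, 'lift': True, 'fapp': False, 'flev': True, 'p20': True, 'p40': True, 'p55': True}
0 {'pick': True, 'pick_up': True, 'binhigh': True, 'binlow': True, 'near': True, 'til10': True, 'tilt25': True, 'lift': True, 'fapp': True, 'flev': True, 'p20': True, 'p40': True, 'p55': True}
10 {'pick': True, 'pick_up': True, 'binhigh': True, 'binlow': True, 'near': True, 'til10': True, 'tilt25': True, 'lift': True, 'fapp': True, 'flev': True, 'p20': True, 'p40': True, 'p55': True}
20 {'pick': True, 'pick_up': True, 'binhigh': True, 'binlow': True, 'near': True, 'til10': True, 'tilt25': True, 'lift': True, 'fapp': True, 'flev': True, 'p20': True, 'p40': True, 'p55': False}
30 {'pick': True, 'pick_up': True, 'binhigh': True, 'binlow': True, 'near': True, 'til10': True, 'tilt25': True, 'lift': True, 'fapp': True, 'flev': True, 'p20': True, 'p40': True, 'p55': False}
40 {'pick': False, 'pick_up': True, 'binhigh': True, 'binlow': True, 'near': True, 'til10': True, 'tilt25': True, 'lift': True,
[... 857 characters left out ...]
0.61 0.1793 0.2851
bin 0.65 0.1812 0.2868
top
0.43 rim y -0.3355 -0.2336 0.181
0.45 rim y -0.3367 -0.2343 0.193
0.47 rim y -0.3338 -0.2365 0.182
0.49 rim y -0.3325 -0.2351 0.177
0.51 rim y -0.3317 -0.2348 0.164
0.53 rim y -0.3323 -0.2328 0.158
0.55 rim y -0.3315 -0.2319 0.149
0.57 rim y -0.3302 -0.2319 0.143
tray 0.63 -0.3296 -0.2257
tray 0.65 -0.3263 -0.225
tray 0.67 -0.329 -0.2242
tray 0.69 -0.3305 -0.2238
x ext -0.32 0.4248 0.7232
x ext -0.3 0.4248 0.7232
x ext -0.28 0.4248 0.7239
x ext -0.26 0.4222 0.721
x ext -0.24 0.4219 0.7208
bin 0.41 0.1671 0.2735
bin 0.45 0.1686 0.2733
bin 0.49 0.1706 0.2776
bin 0.53 0.1725 0.2786
bin 0.57 0.1743 0.2788
bin 0.61 0.1763 0.2837
bin 0.65 0.1785 0.2851
```

```bash
cat > s1.py <<'E'
from h import *
p0=np.radians(10); yaw=.065
grip=np.array([.531,-.015,.0]); Rs=Rn.from_euler('Z',yaw); lip=grip-Rs.apply([.1,0,0])
pos,Rt=tool_for_scoop(lip,yaw,0,p0)
q=q_of(Rt); back=Rt.apply([0,0,-1])
print(get_state()['tcp_pos'])
ctrl.movep(pos+back*.13,q); print(get_state()['tcp_pos'],get_state()['time'],get_state()['qpos'].round(2))
ctrl.movel(pos+back*.0)
s=get_state();print(pos,s['tcp_pos'],s['contact_force'],s['time'])
im,d=vision.grab_frame("scene");cv2.imwrite("pics/s1a.png",im)
ctrl.close_gripper(100)
s=get_state();print(pos,s['tcp_pos'],s['contact_force'],s['width'],s['time'])
# relation scoop->tool: scoop standing, z=0; origin in tool plane
Rt=Rof(s['eef_rot']); t=s['tcp_pos']
rel_o=[t[0]-grip[0]+0,0,0]
im,d=vision.grab_frame("scene");cv2.imwrite("pics/s1.png",im)
im,d=vision.grab_frame("top");cv2.imwrite("pics/s1t.png",im);np.save("pics/s1t.npy",d)
import json; json.dump(dict(t=list(t),q=list(s['eef_rot']),yaw=yaw),open("grasp.json","w"))
E
python3 s1.py
```

```text
[ 0.27843337 -0.55953777  0.23128214]
[ 0.51187192 -0.01717966  0.21457683] 3.2167 [ 0.37  0.28 -0.49  1.97  0.2   0.76 -1.73]
[ 0.53424036 -0.01478908  0.0865841 ] [ 0.53456814 -0.0147909   0.08717029] [-0.41106976 -0.91549348 -0.01505051] 4.2333
[ 0.53424036 -0.01478908  0.0865841 ] [ 0.5345853  -0.0148311   0.08687797] [5.61266869e-01 8.78924423e-04 3.84459994e+00] 0.01520083976525729 4.925
```

View pics/s1.png

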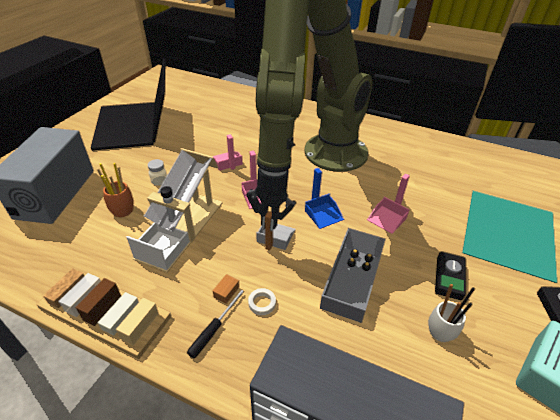

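View pics/s1t.png

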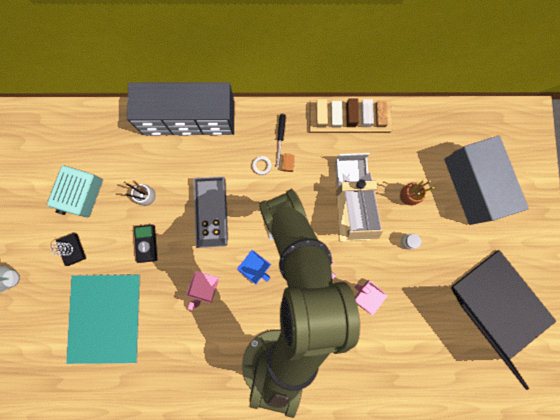

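```bash
cat >> h.py <<'E'
import json,os
by=.05; bo=np.array([.540,.2273,0])
fy=.025; fo=np.array([.570,-.2790,0])
def B(x,z,y=0): return bo+Rn.from_euler('Z',by).apply([x/1e3,y/1e3,z/1e3])
def F(x,z,y=0): return fo+Rn.from_euler('Z',fy).apply([x/1e3,y/1e3,z/1e3])
def getrel():
    g=json.load(open("grasp.json")); t=np.array(g['t']); Rt=Rof(np.array(g['q'])); yv=-Rt.apply([0,1,0]); yaw=np.arctan2(-yv[0],yv[1])
    Rs=Rn.from_euler('Z',yaw); l=Rs.inv().apply(t-np.array([.531,t[1],0])) # handle on tool's x-z plane
    rel=np.array([.056+l[0],0,t[2]]); return rel,Rs.inv()*Rt
if os.path.exists("grasp.json"): REL=getrel()
def sc(lip,yaw,a_deg,v=.15,joint=False):
    p,R=tool_for_scoop(lip,yaw,np.radians(a_deg),0,REL)
    if joint: ctrl.movep(p,q_of(R))
    else: ctrl.movel(p,q_of(R),max_speed=v)
    s=get_state(); return np.round(s['tcp_pos']-p,4),s['contact_force'].round(1),s['time']
def lipnow():
    s=get_state(); Rs=Rof(s['eef_rot'])*REL[1].inv(); o=s['tcp_pos']-Rs.apply(REL[0]); return (o+Rs.apply([-.044,0,0])).round(4),Rs.as_euler('ZYX',degrees=True).round(2)
def snap(n,f,crop=None,k=1):
    im,d=vision.grab_frame(n)
    if crop: a,b,c,e=crop; im=cv2.resize(im[b:e,a:c],None,fx=k,fy=k,interpolation=cv2.INTER_CUBIC)
    cv2.imwrite(f"pics/{f}.png",im); return d
E
cat > s2.py <<'E'
from h import *
print(REL[0],REL[1].as_euler('ZYX',degrees=True)); l,e=lipnow();print(l,e)
print(sc(l+[0,0,.11],np.radians(e[0]),0))
print(sc(B(-25,100),by,0))
print(sc(B(-25,62),by,0)); print(lipnow())
snap("scene","s2",(260,180,460,330),4); snap("top","s2t",(160,150,300,270),5)
E
python3 s2.py
```

```text
[0.05957774 0.         0.08687797] [ 1.20573571e-03 -1.00439435e+01  1.79993087e+02]
[ 0.4313 -0.0215  0.    ] [ 3.72 -0.   -0.  ]
(array([-0.0008, -0.0002, -0.0011]), array([ 0.3,  0.3, -1.3]), 5.9083)
(array([ 0.0001, -0.0011,  0.0001]), array([-0.3, -0.6, -1.4]), 7.7917)
(array([-0.0002, -0.0005, -0.0002]), array([ 0.4,  0.4, -1.6]), 8.1917)
(array([0.5148, 0.2256, 0.0619]), array([ 2.84,  0.06, -0.03]))
```

View pics/s2.png

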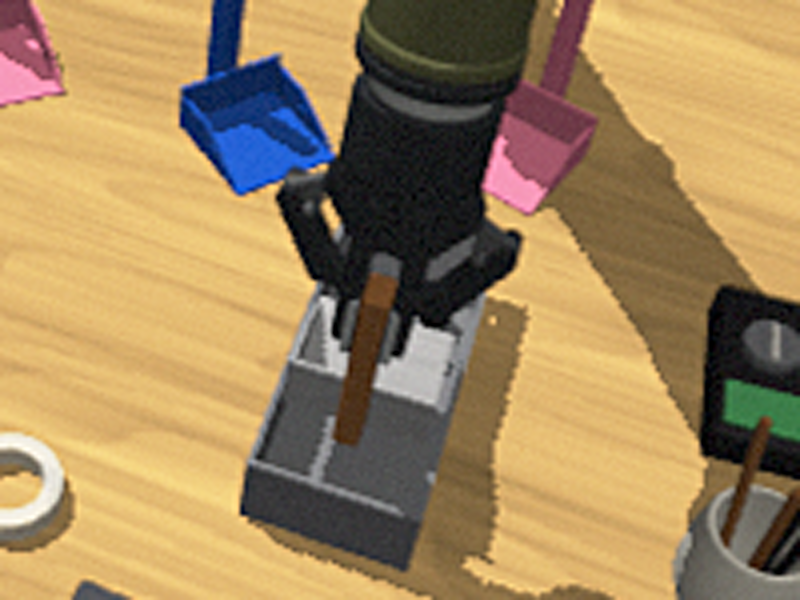

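View pics/s2t.png

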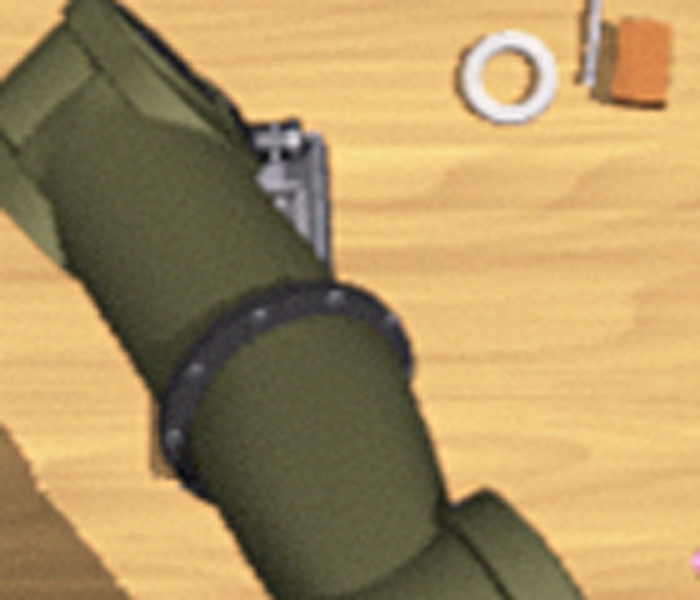

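```bash
cat > meas.py <<'E'
from h import *
im,d=vision.grab_frame("scene"); W=cloud("scene",d); ok=d>0
b=Rn.from_euler('Z',-by).apply((W-bo).reshape(-1,3)).reshape(W.shape)*1000
zb=lipnow()[0][2]*1000
m=ok&(abs(b[...,1])<70)&(b[...,0]>0)&(b[...,0]<90)&(b[...,2]>zb+5)&(b[...,2]<zb+39)&(im.max(2)-im.min(2)<25)
Q=b[m]; print(len(Q))
for lo in (10,20,30):
    q=Q[(Q[:,2]>zb+lo-5)&(Q[:,2]<zb+lo+5)&(abs(Q[:,0]-63)<8)]; 
    if len(q): print(lo,q.min(0).round(1),q.max(0).round(1),np.median(q,0).round(1))
m=ok&(abs(b[...,1])<70)&(b[...,0]>85)&(b[...,0]<103)&(b[...,2]>46)&(b[...,2]<60); q=b[m];print("bin y",q[:,1].min(),q[:,1].max(), np.unique(q[:,1].round()))
E
python3 meas.py
```

```text
351
10 [ 60.  -43.8  68.1] [66.4 44.2 78. ] [ 63.6 -11.   72.7]
20 [ 61.1 -42.9  78.2] [67.3 43.6 88. ] [63.5  9.7 82.8]
30 [ 59.3 -43.4  88.2] [65.6 44.  98.1] [63.7 11.1 93.3]
bin y -51.38578079081624 54.147476815815885 [-51. -50. -49. -48. -47.  50.  51.  52.  53.  54.]
```

```bash
cat > s3.py <<'E'
from h import *
print(sc(B(-25,30,1),by,0,.08),lipnow())
print(sc(B(-25,8,1),by,0,.04),lipnow())
print(sc(B(-25,5,1),by,0,.03),lipnow())
for x in (-50,-80):
    print(sc(B(x,5,1),by,0,.05),lipnow())
snap("scene","s3",(290,190,430,310),5)
E
python3 s3.py
```

```text
(array([-0.    ,  0.0001, -0.0002]), array([-0.3, -0. , -1.3]), 8.8917) (array([0.5149, 0.2271, 0.0299]), array([ 2.88,  0.02, -0.  ]))
(array([ 0.    ,  0.0001, -0.    ]), array([ 0.4, -0. , -1.7]), 9.5917) (array([0.515 , 0.2271, 0.008 ]), array([2.87, 0.  , 0.  ]))
(array([-0.0001, -0.    , -0.0001]), array([ 0.9,  0.2, -2.1]), 9.8417) (array([0.5149, 0.227 , 0.0049]), array([ 2.87,  0.01, -0.  ]))
(array([0.0001, 0.0001, 0.0003]), array([ 0.5, -0.7, -0.5]), 10.4917) (array([0.4902, 0.2259, 0.0052]), array([ 2.87, -0.03,  0.  ]))
(array([0.0003, 0.0001, 0.0002]), array([ 0.4,  0.3, -1.8]), 11.2417) (array([0.4604, 0.2244, 0.0051]), array([ 2.87, -0.03,  0.01]))
```

View pics/s3.png

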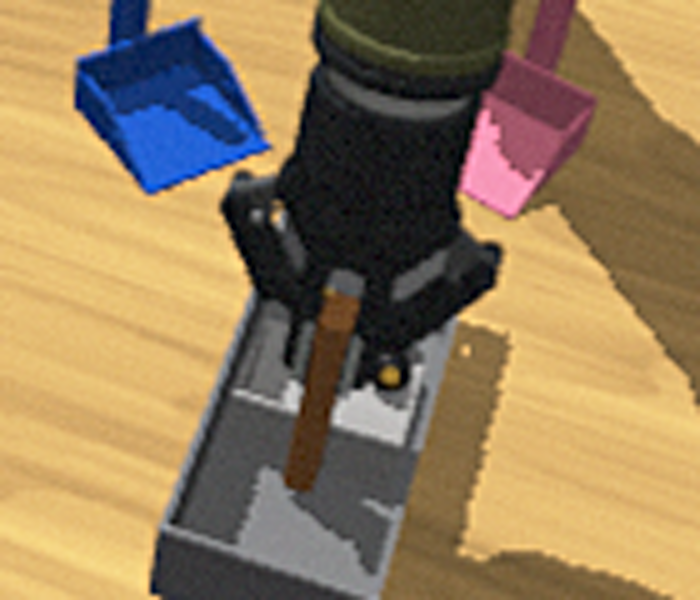

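A ball is visible inside the scoop at crop (390,375), and the walls are clear on both sides. I'll continue to the near wall, then tilt.

```bash
cat > s4.py <<'E'
from h import *
for x in (-95,-101,-104):
    r=sc(B(x,5,1),by,0,.04); print(x,r,lipnow())
    if abs(r[1][0])>12: break
snap("scene","s4",(290,190,430,310),5)
for a in (4,8,12,16,20,24,28):
    h=88*np.sin(np.radians(a)); r=sc(B(-103-.577*h*.9,5.5+h,1),by,a,.04); print(a,r,lipnow())
    if abs(r[1]).max()>20: break
snap("scene","s4b",(290,190,430,310),5)
E
python3 s4.py
```

```text
-95 (array([-0.0001,  0.0001,  0.0001]), array([ 0.3,  0.4, -2.7]), 11.8167) (array([0.445 , 0.2236, 0.0051]), array([ 2.88, -0.01, -0.  ]))
-101 (array([-0.0003,  0.    , -0.    ]), array([-0. , -0.2, -2.3]), 12.1167) (array([0.4387, 0.2232, 0.005 ]), array([ 2.88,  0.01, -0.01]))
-104 (array([-0.0002,  0.    , -0.    ]), array([ 0.9, -0.2, -2.8]), 12.3667) (array([0.4359, 0.2231, 0.005 ]), array([ 2.87,  0.01, -0.  ]))
4 (array([ 0.0012, -0.0003, -0.0002]), array([-0.1,  0.1, -2.5]), 12.6667) (array([0.4353, 0.223 , 0.0112]), array([2.74, 3.9 , 0.05]))
8 (array([ 0.0005, -0.0003, -0.0005]), array([-1. , -0.1, -3.6]), 12.9167) (array([0.4314, 0.2227, 0.017 ]), array([ 2.78,  7.87, -0.  ]))
12 (array([ 0.0002, -0.0002, -0.0005]), array([-0.1,  0.5, -3.5]), 13.1667) (array([0.428 , 0.2226, 0.023 ]), array([ 2.8 , 11.83, -0.02]))
16 (array([ 0.0002, -0.0002, -0.0005]), array([ 0.2, -0.1, -2.6]), 13.4167) (array([0.4248, 0.2224, 0.0289]), array([ 2.81, 15.82, -0.03]))
20 (array([-0.0009,  0.0004,  0.0001]), array([-2.4, -0.7,  2.5]), 13.6667) (array([0.4206, 0.2227, 0.0355]), array([ 2.85, 19.91, -0.02]))
24 (array([-0.0004,  0.0014,  0.0013]), array([-2.1,  2. ,  9.3]), 13.9167) (array([0.4183, 0.2237, 0.0422]), array([ 2.89, 23.83,  0.08]))
28 (array([0.0014, 0.0023, 0.0024]), array([ 0.4,  1.8, 14.2]), 14.1667) (array([0.4172, 0.2246, 0.0483]), array([ 2.9 , 27.6 ,  0.19]))
```

View pics/s4b.png

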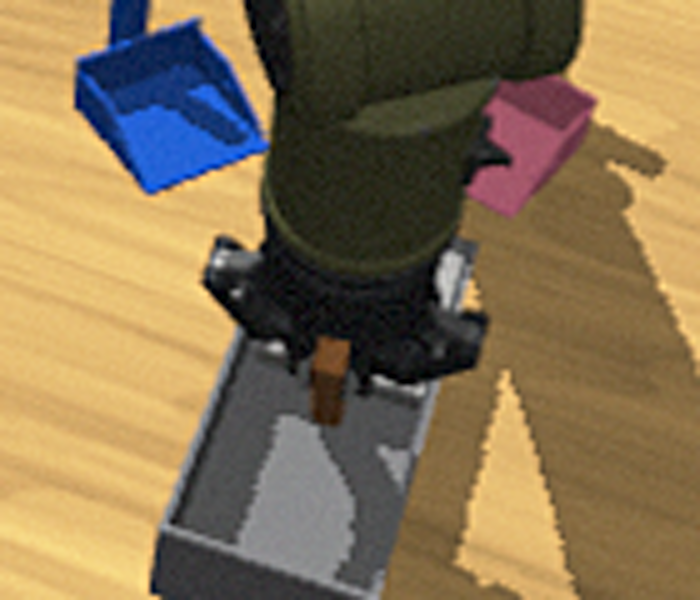

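```bash
cat > s5.py <<'E'
from h import *
print(sc(B(-118,65,1),by,27,.06),lipnow())
print(sc(B(-118,190,1),by,27,.12),lipnow())
snap("scene","s5",(270,130,450,310),4.3*0.8); snap("top","s5t",(160,150,320,290),4)
E
python3 s5.py
```

```text
(array([ 0.0001, -0.0002,  0.0001]), array([-0.3,  0. , -1.6]), 14.725) (array([0.4222, 0.2222, 0.065 ]), array([ 2.850e+00,  2.694e+01, -2.000e-02]))
(array([-0.0003, -0.0003, -0.0008]), array([ 0.4, -0.4, -2. ]), 15.9167) (array([0.4217, 0.2221, 0.1893]), array([ 2.85, 27.08, -0.04]))
```

View pics/s5.png

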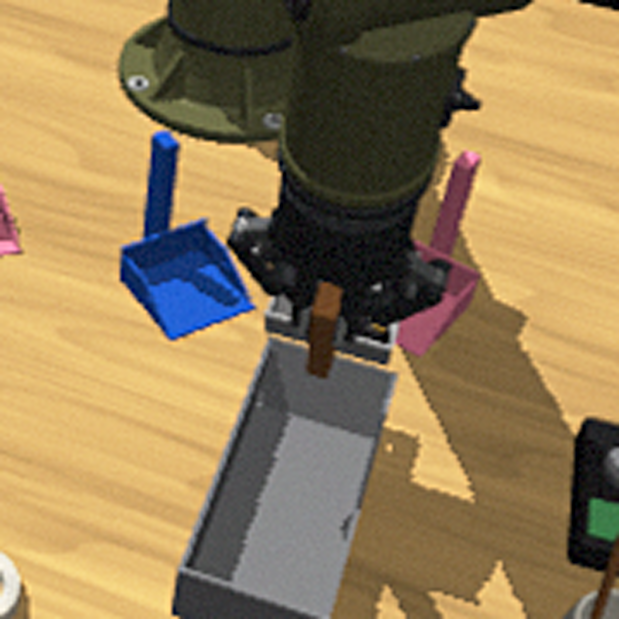

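View pics/s5t.png

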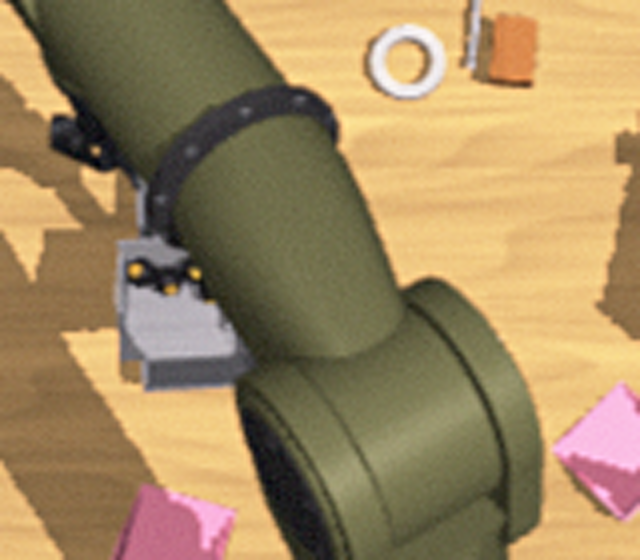

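All four balls are in the scoop (top crop, around (135–210, 270–295)) and the bin floor looks empty. Next is the carry to the feeder.

```bash
cat > s6.py <<'E'
from h import *
print(sc(B(-100,265,1),by,26,.12),lipnow())
print(sc(F(-90,265),fy,26,.15),lipnow())
print(sc(F(-90,240),fy,12,.1),lipnow())
snap("scene","s6",(90,90,290,270),3.5); snap("top","s6t",(290,130,430,270),4)
d=snap("scene","s6f"); 
im=cv2.imread("pics/s6f.png"); W=cloud("scene",d); f=Rn.from_euler('Z',-fy).apply((W-fo).reshape(-1,3)).reshape(W.shape)*1000
np.save("pics/s6f.npy",f)
# back wall outer face of scoop in feeder frame
m=(d>0)&(abs(f[...,1])<60)&(f[...,2]>212)&(f[...,0]>-30)&(im.max(2)<150)&(f[...,2]<260)
# wood handle (brownish)
hsv=cv2.cvtColor(im,cv2.COLOR_BGR2HSV); h=(d>0)&(abs(f[...,1])<40)&(f[...,2]>205)&(hsv[...,0]<15)&(hsv[...,1]>110)
Q=f[h]; print("handle",len(Q),Q.min(0).round(1),Q.max(0).round(1)); 
A=np.c_[Q[:,2],np.ones(len(Q))]; print(np.linalg.lstsq(A,Q[:,:2],rcond=None)[0])
E
python3 s6.py
```

```text
(array([-0.0003, -0.0001, -0.0008]), array([-1. ,  0.6, -3.1]), 16.825) (array([0.4397, 0.2231, 0.2644]), array([ 2.86, 26.06, -0.03]))
(array([0.0001, 0.0004, 0.0001]), array([ 0.1,  0.4, -1.9]), 20.375) (array([ 0.4801, -0.2809,  0.2651]), array([1.470e+00, 2.599e+01, 1.000e-02]))
(array([-0.0011, -0.0005,  0.0013]), array([ 0.6, -0.2, -1.6]), 20.8) (array([ 0.4789, -0.2817,  0.2413]), array([ 1.35, 12.01, -0.07]))
handle 242 [-35.3 -18.  227.7] [ 72.1  40.  509.8]
[[ 1.96478550e-01  1.58021427e-02]
 [-2.87757411e+01  8.24336583e-01]]
```

View pics/s6.png

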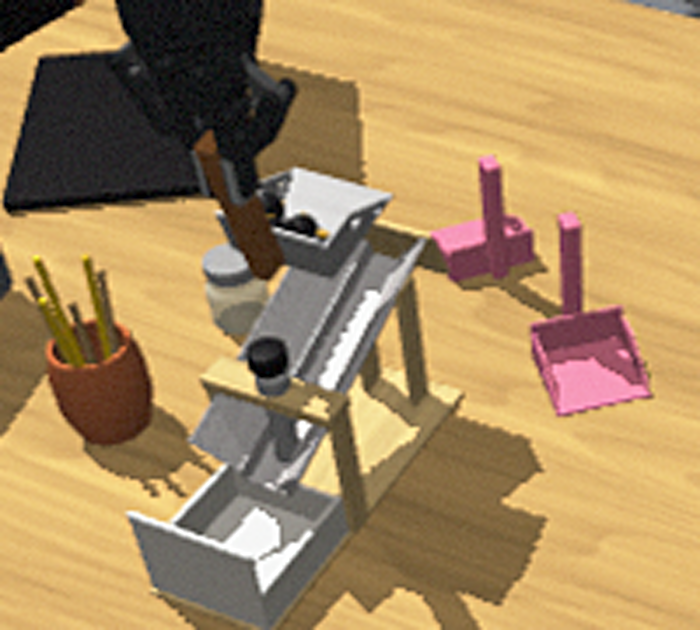

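View pics/s6t.png

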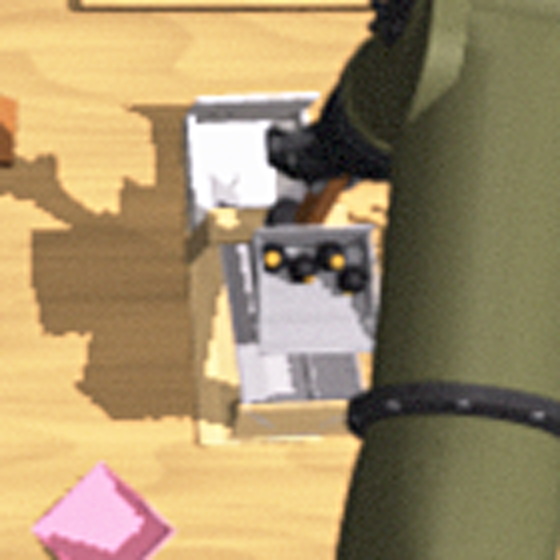

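```bash
cat > s7.py <<'E'
from h import *
print(sc(F(-90,190),fy,8,.06),lipnow())
print(sc(F(-90,184),fy,3,.06),lipnow())
print(sc(F(-90,180),fy,-4,.04),lipnow())
ctrl.pause(.5)
print(sc(F(-90,178),fy,-9,.04),lipnow())
ctrl.pause(.5)
snap("scene","s7",(90,90,290,270),3.5); snap("top","s7t",(290,130,430,270),4)
E
python3 s7.py
```

```text
(array([0.0004, 0.0001, 0.0002]), array([-0.5,  0.4, -2.1]), 21.8) (array([ 0.4805, -0.2811,  0.1902]), array([1.45, 7.98, 0.  ]))
(array([-0.0006, -0.0007,  0.001 ]), array([-0.2, -0.5, -1.8]), 22.075) (array([ 0.4794, -0.2819,  0.185 ]), array([ 1.36,  3.02, -0.07]))
(array([0.0004, 0.    , 0.0002]), array([ 0.2,  0. , -2.3]), 22.5667) (array([ 0.4803, -0.2812,  0.1803]), array([ 1.44, -3.94,  0.01]))
(array([-0.0003, -0.0004,  0.0003]), array([ 0.1, -0.1, -1.7]), 23.4833) (array([ 0.4796, -0.2817,  0.1784]), array([ 1.38, -8.96, -0.03]))
```

View pics/s7.png

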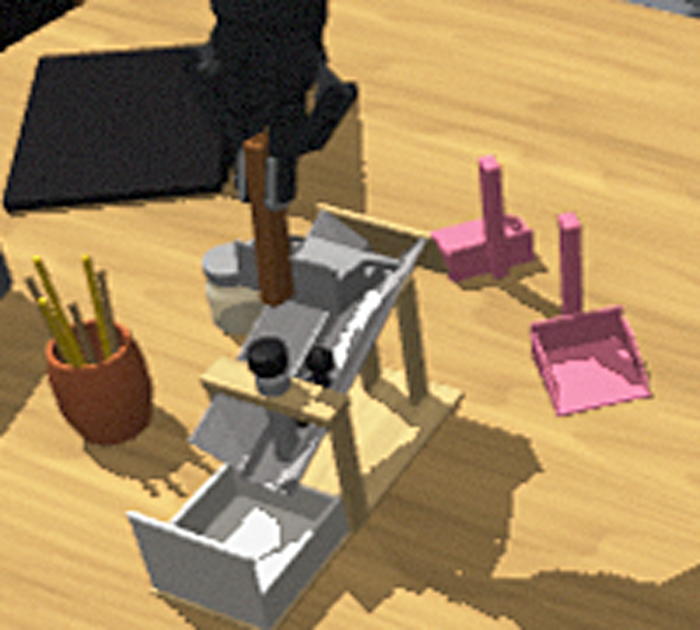

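View pics/s7t.png

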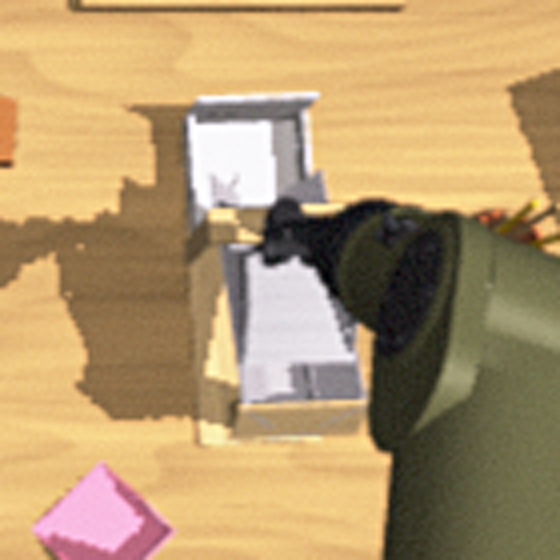

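Scoop is empty; balls are queued behind the gate at scene crop (318,360). I'll lift away and check.

```bash
cat > s8.py <<'E'
from h import *
print(sc(F(-90,182),fy,-18,.06),lipnow()); ctrl.pause(.2)
print(sc(F(-90,260),fy,0,.1),lipnow())
y0=np.radians(3.72); L0=np.array([.4313,-.0215,0])
print(sc(L0+[0,0,.26],y0,0,.15),lipnow())
print(sc(L0+[0,0,.03],y0,0,.15),lipnow())
snap("scene","s8",(110,130,320,270),3.5); snap("top","s8t",(260,130,400,260),4)
for n in("scene","top"):
    vision.grab_frame(n); print(n,[(np.round(r["point"]),round(r["p"],2)) for r in models.recognise(n,"ball1")])
E
python3 s8.py
```

```text
(array([-0.0001, -0.0004,  0.0002]), array([-0. ,  0. , -2.4]), 24.6333) (array([ 0.4798, -0.2817,  0.1823]), array([  1.38, -17.97,  -0.02]))
(array([ 0.    ,  0.0003, -0.0009]), array([ 0.1, -1. , -1.7]), 25.575) (array([ 0.48  , -0.2809,  0.2591]), array([1.47, 0.02, 0.03]))
(array([ 0.0001, -0.0009, -0.0002]), array([ 0.1, -0.3, -2.7]), 27.5167) (array([ 0.4314, -0.0222,  0.2598]), array([ 3.65,  0.02, -0.  ]))
(array([0.0005, 0.    , 0.0007]), array([-0.2, -0.5, -2. ]), 29.2) (array([ 0.4319, -0.0215,  0.0306]), array([ 3.72, -0.07, -0.01]))
scene [(array([167., 194.]), 0.71)]
top [(array([361., 206.]), 0.55)]
```

View pics/s8.png

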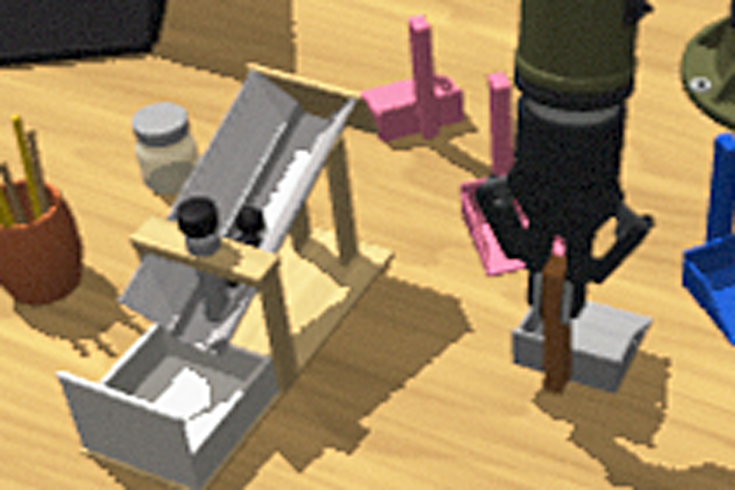

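View pics/s8t.png

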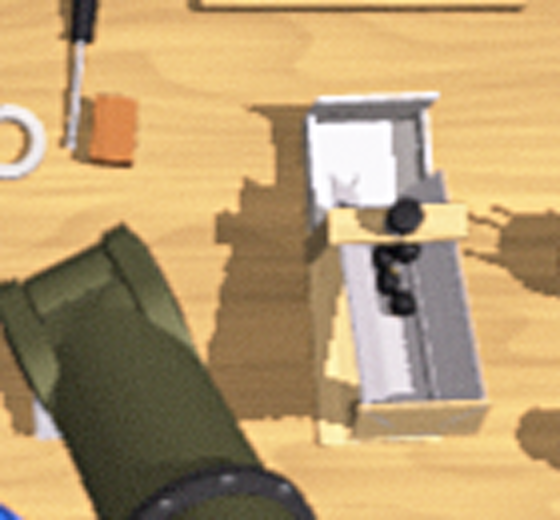

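The top crop shows four balls queued at x≈385–408, y≈250–300. Before setting the scoop down I'll check its tilt.

Run:
```python
from h import *
im,d=vision.grab_frame("scene");W=cloud("scene",d);x,y,z=W[...,0],W[...,1],W[...,2]
hsv=cv2.cvtColor(im,cv2.COLOR_BGR2HSV)
m=(d>0)&(hsv[...,0]<14)&(hsv[...,1]>120)&(im[...,2]<120)&(x>.48)&(x<.58)&(abs(y+.015)<.02)&(z>.03)
Q=W[m];print(len(Q),Q.min(0).round(4),Q.max(0).round(4))
# +x face: per z bin max x
for z0 in np.arange(.045,.16,.015):
    q=Q[abs(Q[:,2]-z0)<.0075]
    if len(q):print(z0.round(3),len(q),np.percentile(q[:,0],[50,90]).round(4),np.percentile(q[:,1],[10,50,90]).round(4))
# floor/side walls heights
m=(d>0)&(x>.42)&(x<.525)&(abs(y+.02)<.06)&(z>.02)&(z<.08)&(hsv[...,1]<60)
Q=W[m]
for x0 in np.arange(.425,.53,.015):
    q=Q[abs(Q[:,0]-x0)<.0075]
    if len(q):print("bowl",x0.round(3),len(q),q[:,2].min().round(4),np.median(q[:,2]).round(4),q[:,2].max().round(4))
# floor plane by ransac-free: inner floor region
Rz=Rn.from_euler('Z',-np.radians(3.72)).apply((W-np.array([.475,-.0186,0])).reshape(-1,3)).reshape(W.shape)
f=(d>0)&(abs(Rz[...,1])<34)&(Rz[...,0]>-.042)&(Rz[...,0]<0)&(abs(Rz[...,1])<.036)&(abs(z-.033)<.008)
q=Rz[f];print(len(q));c,*_=np.linalg.lstsq(np.c_[q[:,:2],np.ones(len(q))],q[:,2],rcond=None);print("floor slope deg",np.degrees(c[:2]),c[2])
```

```text
102 [ 0.5222 -0.0249  0.0415] [ 0.5449 -0.0055  0.1672]
0.045 9 [0.5413 0.5423] [-0.0186 -0.0151 -0.0072]
0.06 11 [0.5411 0.5423] [-0.0183 -0.0094 -0.0068]
0.075 9 [0.5372 0.5422] [-0.0112 -0.007  -0.0059]
0.09 14 [0.5402 0.5423] [-0.0173 -0.0089 -0.0063]
0.105 13 [0.541  0.5434] [-0.0144 -0.0083 -0.0067]
0.12 9 [0.5422 0.5439] [-0.0184 -0.0155 -0.0095]
0.135 10 [0.5432 0.5447] [-0.0167 -0.0138 -0.009 ]
0.15 13 [0.5433 0.5448] [-0.0192 -0.0143 -0.0075]
bowl 0.425 14 0.0299 0.0329 0.0362
bowl 0.44 67 0.0294 0.0338 0.0424
bowl 0.455 65 0.0314 0.034 0.0485
bowl 0.47 78 0.0296 0.0341 0.0592
bowl 0.485 47 0.031 0.043 0.0636
bowl 0.5 23 0.0375 0.0558 0.0629
bowl 0.515 222 0.0292 0.0523 0.0759
bowl 0.53 2 0.0647 0.0693 0.074
171
floor slope deg [-0.42206664  0.00215926] 0.03360242277091107
```

```bash
cat > s9.py <<'E'
from h import *
y0=np.radians(3.72); L0=np.array([.4313,-.0215,0])
print(sc(L0+[0,0,.005],y0,0,.05),lipnow())
for z in (.0015,0,-.001):
    r=sc(L0+[0,0,z],y0,0,.02); print(r)
    if r[1][2]>2: break
ctrl.ungrasp(); s=get_state(); print(s['width'],s['time'],s['contact_force'])
Rt=Rof(s['eef_rot']); t=s['tcp_pos']
ctrl.movel(t+Rt.apply([0,0,-.12]))
ctrl.movel(get_state()['tcp_pos']+[0,0,.04])
ctrl.movep([.60,-.279,.26],q_of(Rn.from_euler('Z',fy)*D)); print(get_state()['time'])
d=snap("scene","s9",(110,130,320,270),3.5); snap("top","s9t",(260,130,400,260),4)
im,d=vision.grab_frame("scene");W=cloud("scene",d)
for r in models.masks_of("scene","knob")[:2]:
    Q=W[r["mask"]&(d>0)];print(r["p"],np.median(Q,0),np.percentile(Q,[3,97],axis=0))
E
python3 s9.py
```

```text
(array([-0.    ,  0.0002, -0.0002]), array([ 0.1,  1.3, -2.1]), 30.2) (array([ 0.4313, -0.0213,  0.0049]), array([3.74, 0.02, 0.01]))
(array([-0., -0., -0.]), array([ 0.1, -0.5, -1.4]), 30.525)
(array([-0., -0., -0.]), array([ 0.9,  0.8, -1.4]), 30.775)
(array([0.0003, 0.0001, 0.0007]), array([-1.6, -0.4,  5.9]), 31.025)
0.08540937817225618 31.7083 [ 0.20168074  0.90275128 -0.72035555]
34.1417
0.76 [ 0.60517456 -0.27251229  0.16151825] [[ 0.58884945 -0.28729867  0.07677828]
 [ 0.61305801 -0.26366365  0.17414268]]
```

View pics/s9.png

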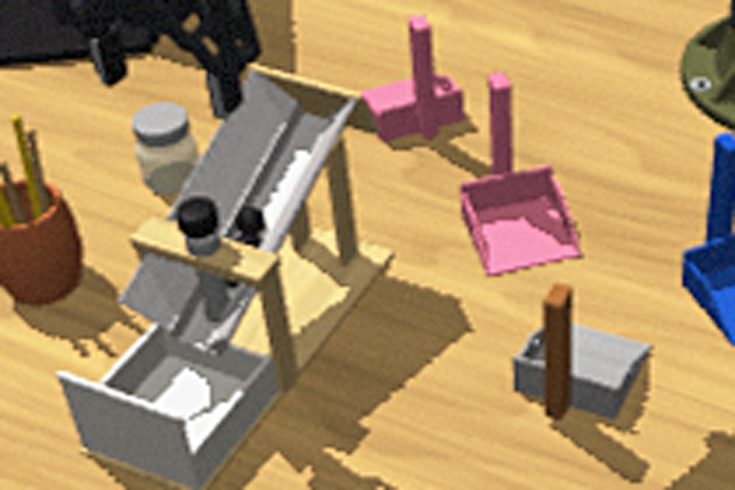

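View pics/s9t.png

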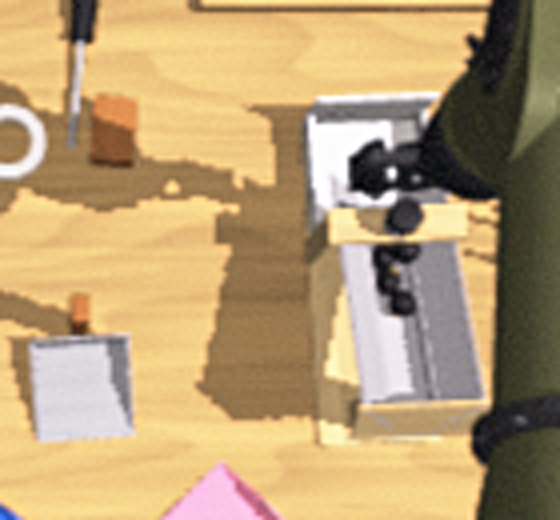

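```bash
cat > s10.py <<'E'
from h import *
R=q_of(Rn.from_euler('Z',fy)*D)
ctrl.movel([.600,-.2785,.20],R)
ctrl.movel([.600,-.2785,.1425],R,max_speed=.08); s=get_state(); print(s['tcp_pos'],s['contact_force'])
ctrl.close_gripper(80); s=get_state(); print(s['tcp_pos'],s['contact_force'],s['width'],s['time'])
z0=s['tcp_pos'][2]
for dz in (.015,.03,.045,.052):
    ctrl.movel([.600,-.2785,z0+dz],max_speed=.05); s=get_state(); print(dz,s['tcp_pos'].round(4),s['contact_force'].round(1),round(s['width'],4))
ctrl.pause(1.0); print(get_state()['time'])
snap("scene","s10",(110,130,320,270),3.5); snap("top","s10t",(260,130,400,260),4)
E
python3 s10.py
```

```text
[ 0.60037098 -0.27854695  0.14294837] [-0.51315392 -0.04018545  0.01664882]
[ 0.60010096 -0.27874255  0.14304905] [-1.27272101  0.36058521  4.33681061] 0.02797318763228069 36.325
0.015 [ 0.6    -0.2787  0.1579] [ 2.6 -1.7 -5.9] 0.0278
0.03 [ 0.6    -0.2786  0.173 ] [ 2.9 -3.  -4.7] 0.0281
0.045 [ 0.6    -0.2786  0.1878] [ 2.9 -3.3 -7.1] 0.0282
0.052 [ 0.6    -0.2786  0.1947] [ 3.7 -3.3 -8.3] 0.0277
38.975
```

View pics/s10.png

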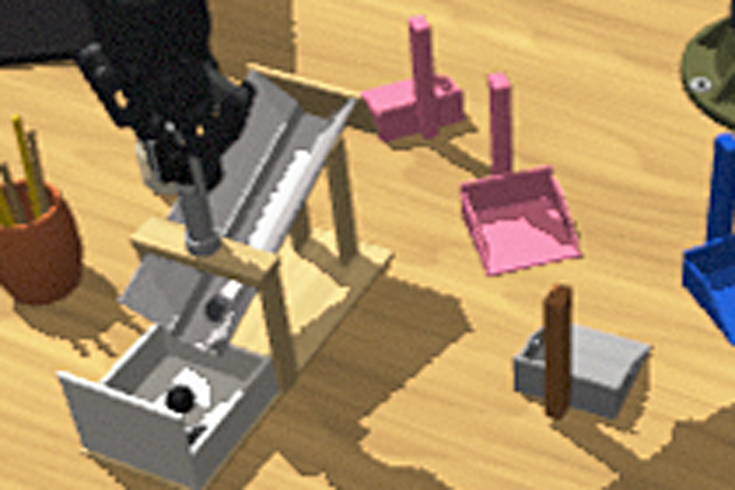

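View pics/s10t.png

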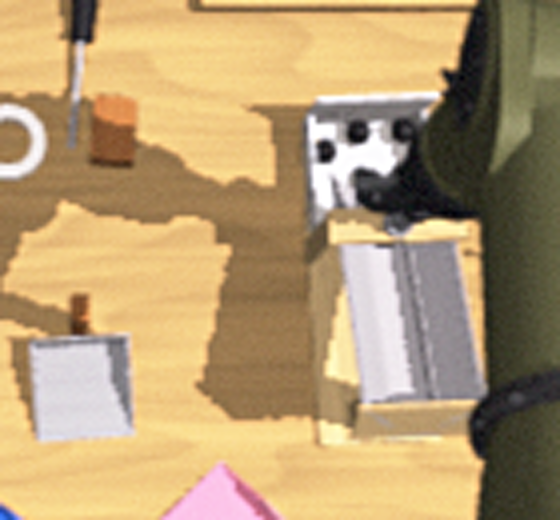

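Three balls are in the tray at top crop (325,150), (358,130) and (402,128); the fourth may still be rolling. I'll raise the plunger to its stop for margin and check again.

```bash
cat > s11.py <<'E'
from h import *
z0=get_state()['tcp_pos'][2]
for i in range(1,7):
    ctrl.movel([.600,-.2785,z0+.001*i],max_speed=.02); ctrl.pause(.15); s=get_state(); print(i,s['tcp_pos'].round(4),s['contact_force'].round(1))
    if s['contact_force'][2]<-14: break
ctrl.pause(.5)
snap("scene","s11",(110,130,320,270),3.5); snap("top","s11t",(260,130,400,260),4)
s=get_state();print(s['time'],s['contact_force'],s['width'])
im,d=vision.grab_frame("scene");W=cloud("scene",d);f=Rn.from_euler('Z',-fy).apply((W-fo).reshape(-1,3)).reshape(W.shape)*1000
m=(d>0)&(im.max(2)<70)&(abs(f[...,1])<50)&(f[...,0]>46)&(f[...,0]<150)&(f[...,2]>12)&(f[...,2]<90)
k,l,st,c=cv2.connectedComponentsWithStats(m.astype(np.uint8))
for i in range(1,k): print(c[i].round(),st[i,4],f[l==i].mean(0).round())
E
python3 s11.py
```

```text
1 [ 0.5999 -0.2786  0.1955] [ 3.8 -3.8 -6.7]
2 [ 0.6    -0.2786  0.1965] [ 3.  -3.3 -7.7]
3 [ 0.6    -0.2786  0.1975] [ 3.2 -4.4 -7.5]
4 [ 0.5999 -0.2786  0.1982] [ 3.9 -3.4 -9.5]
5 [ 0.5999 -0.2787  0.1983] [  5.5  -4.2 -14.4]
41.675 [  6.44452086  -3.33955985 -14.61037214] 0.02792972277142289
[141. 239.] 1 [112. -48.  43.]
[161. 244.] 44 [95.  2. 29.]
[165. 254.] 8 [122.  34.  32.]
```

View pics/s11.png

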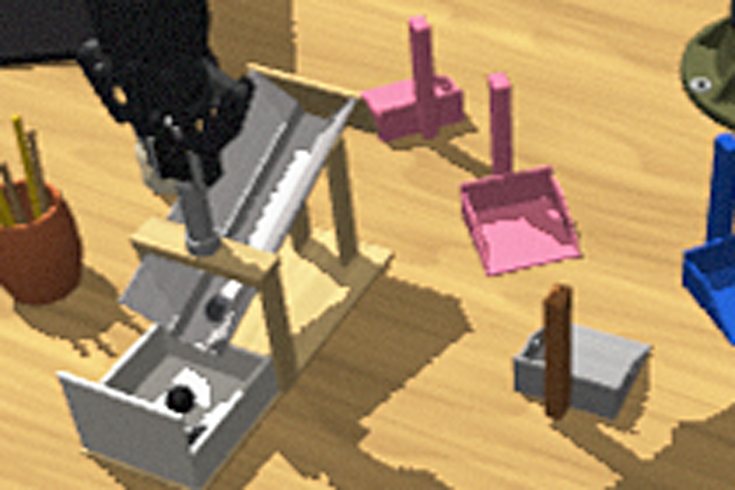

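View pics/s11t.png

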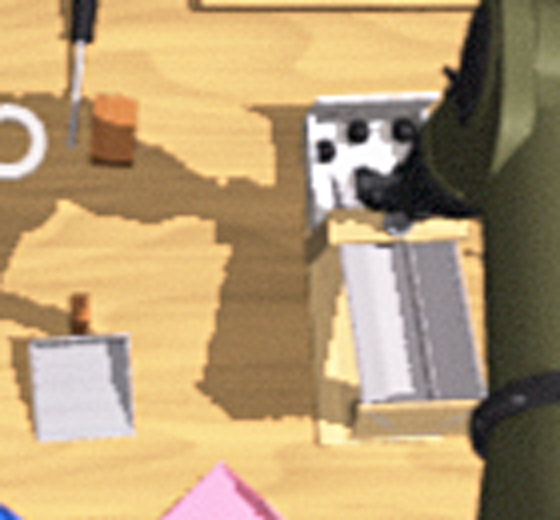

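Run:
```python
from h import *
im,d=vision.grab_frame("top");W=cloud("top",d);f=Rn.from_euler('Z',-fy).apply((W-fo).reshape(-1,3)).reshape(W.shape)*1000
m=(d>0)&(im.max(2)<90)&(abs(f[...,1])<52)&(f[...,0]>42)&(f[...,0]<150)&(f[...,2]>8)&(f[...,2]<60)
k,l,st,c=cv2.connectedComponentsWithStats(m.astype(np.uint8))
for i in range(1,k): q=f[l==i].mean(0); print(c[i].round(),st[i,4],q.round(), "dist",np.linalg.norm([q[0]-97,q[1],12]).round())
for X in (F(97,22),F(95,22,2),F(60,22)): print(proj("top",X).round(1),(proj("top",X)-[260,130])*4)
s=get_state();print(s['contact_force'])
```

```text
[361. 162.] 39 [135. -36.  29.] dist 54.0
[349. 162.] 26 [134.   7.  30.] dist 40.0
[341. 167.] 15 [118.  38.  33.] dist 45.0
[337. 179.] 1 [79. 51. 11.] dist 55.0
[351. 181.] 1 [62.  8. 53.] dist 38.0
[351.2 173.1] [364.7208087 172.4560182]
[350.7 173.7] [362.63751908 174.68410811]
[351.7 183.2] [366.96598481 212.63543697]
[  6.10423993  -4.36028673 -14.38574086]
```

Run:
```python
from h import *
ticket.close_job(); print(get_state()['time'])
```

```text
the job is handed in; nothing more can be done
the job is handed in; nothing more can be done
```

I scooped all four ball knobs out of the bin in one pass and tipped them into the trough with the plunger down. Then I stood the scoop back on its original spot, pulled the plunger to its stop and handed the job in at about 42 s while still holding it.

**Last checks:**
- **Plunger:** the gripper had risen about 55 mm when the pull force climbed from about 7 N to 14 N, which is the stop. I saw no sign of the grip slipping.
- **Balls in the tray:** the top camera shows three balls, at about 40, 45 and 54 mm from the tray centre, inside the 62 mm limit. The 54 mm one is close to it.
- **Fourth ball:** the scene camera shows another ball near the tray centre, so I believe all four are in. It is hidden behind the gripper in the top view, so the two cameras didn't both confirm it.
- **Scoop:** it is released and standing on the bench; its tilt was under about 1.5° just before I set it down.
- **Other things:** the bystanders near the work looked unmoved in the pictures; I did not re-measure any of them.

**What didn't agree:** the two cameras differed by 2–4 mm throughout, so I averaged them. While tilting in the bin, the bottom of the scoop's handle pressed lightly on the floor (about 14 N) without moving the scoop noticeably in the grip.

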